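# Clamp a model house wall in the hinged bonding jig

## Robot

A 7-joint arm with a two-finger parallel gripper is mounted at the origin on the work surface. World frame = base frame: x ahead of the robot, y to its left, z up, the work surface at z = 0. Lengths are in m, angles in rad, forces in N, time in s.
With the tool pointing down it reaches from about 0.4 to 0.875 m from the base axis. Payload 19.3 kg.
Tool frame: the origin (TCP) lies midway between the tips of the shut fingers; the grasp point (between the pads) lies 19 mm behind it; z points along the fingers, y is the line along which they close (so a half turn about z gives the same grasp; the last joint's range is limited). The gripper opens to 85 mm and grips with 20 to 120 N. Pads are 22 mm wide; open, the fingers measure 114 mm over their backs; the gripper's body (76 mm by 85 mm) begins 54 mm behind the grasp point. The pads swing forward as they close: fully open they stand 13 mm farther back than shut.
Start: joints at [1.03, 0.521, -0.036, 1.599, 0.021, 1.021, -0.113], TCP at [0.283, -0.557, 0.231] pointing down, gripper open.
Joint ranges: [-2.91, 2.91], [-0.3, 2.13], [-1.5, 1.42], [0.17, 2.43], [-1.26, 4.41], [0.16, 1.93], [-2.52, 2.52]. Speed limits (rad/s): [1.89, 1.89, 2.39, 2.39, 3.01, 3.01, 3.01].

## Interface

Orientations are given as [roll, pitch, yaw] about the fixed x, y, z axes, in that order (R = Rz(yaw) Ry(pitch) Rx(roll)).
In Python, from workcell import * gives the robot as it stands. The module is installed in compiled form; this text tells all that it offers.
- The arm moves only by the tool play_rows, never from a script. Its argument "deltas" is a list of rows, each a list of 7 numbers: the shift along the tool's x, y, z in units of 500 mm (1.0 is 500 mm), then the turn, a rotation vector about the tool's x, y, z in units of 120 degrees (1.0 is 120 degrees), then the closure, from 0 (fully open) to 1 (shut). A call has 1 to 10 rows; each row is the pose to reach, as a shift and turn from the pose commanded when the call began, along the tool's axes at that moment; what a row does not reach only later rows make up. A row lasts 1/10 s, in which the tool goes at most 50 mm and 8.59 degrees, less where a joint would pass 70% of its speed; a pose out of reach is approached as far as the arm can. A call with a number of a shift or a turn outside -1 to 1 is refused whole. A call with a gripper value outside its range is refused whole. The fingers move at their own pace and stop on an object; "newtons" is the grip in N (left out, the last holds). Time passes only in rows, so rows that repeat a pose let the fingers close. It gives the time, the measured TCP pose, the force, the opening and the grip force at its end, in the units of the state.
- observe(): the state, without advancing time (a new reading comes with each control period).
- grab_frame(name): name is "scene" or "top" or "wrist"; returns the picture (480x640x3 uint8, red, green, blue); there is no depth.
- get_calibration(name): a dict with "fovy" (degrees; the focal length in pixels is half the picture's height over the tangent of half this angle, whatever the lens; pixels are square), "cx", "cy" (the principal point, pixels), "k1" (the pictures are not rectified: a ray, as slopes to the right and down, at radius r is drawn at 1 + k1 r^2 times it, then the intrinsics apply), "xyz" and "rotation" of the camera in the world. Camera axes: x right, y down, z forward; pixel columns grow to the right and rows downward; lengths in m; the calibration is good to about 2 mm. A picture is of the moment at which its call begins: read the wrist's pose just before it. get_calibration takes no time and is no camera call; for the wrist camera it gives the pose at the moment of the call.
- job_done(): hands the job in; it is judged then, once.
The state is a dict: "clock": time; "qpos": joint angles; "qd": joint speeds; "joint_efforts": joint torques, N m; "position": TCP position; "tool_rot": TCP orientation; "force": force on the tool from outside, world axes, zero at the start; "moment": the same for the moment, N m; "grip_width": finger opening in m; "finger_force": force on a finger pad.
Only numpy, scipy, OpenCV 4.12 (cv2) and the standard library are available. Lean on these libraries where they do the work, as an engineer would, in place of code of your own. Each camera call takes 0.05 s, during which the arm holds its last target. There are 200 camera calls.

## Task

Clamp the model house wall that lies in the open bonding jig: first, with the lid still open, press the jig's vacuum pump plunger right down to its stop and let it spring back, then swing the lid down onto the part, take the collared steel locking pin from the wooden stand and push it down through the holes in the lid and base until its collar bears on the lid and the lid is fully shut. The sprung bed under the part pushes the lid open again, so finish while still holding the pin in the gripper and pressing down with it, so that the pin alone keeps the lid fully shut, and do not let go. Leave the awl and everything else on the desk where it is.

Things in the scene. Friction and masses are not known exactly. Their poses are not given: they have to be found in the camera images.
- jig: The bonding jig, fixed to the desk (do not try to move it). Plywood base 110 x 160 mm, its top 40 mm above the desk; origin at desk level under the middle of the base. Jig frame: z up, the hinge along the +y edge, the pin hole near the -y edge, the vacuum pump on a foot reaching 160 mm out to -x. Nest at (0, 8) mm holds the wall part on a sprung bed.
- jig_hole (a point): Centre of the mouth of the vertical through hole (13 mm diameter) in the jig base, in the top of the base, 40 mm above the desk, at jig (0, -60) mm. The plate round it is 16 mm thick with free space below it down to the desk.
- lid_hinge (a point): Middle of the lid's hinge axis, at jig (0, 70, 40) mm; the axis runs along jig x.
- lid (a joint): Opening angle of the lid in rad: 0 = fully shut (a hard stop), growing as its free edge rises; starts at 0.6 to 1.15. The hinge is stiff (0.15 N m friction), so the lid stays where it is left while open. Below about 0.07 rad its pad meets the wall part and the sprung bed resists: about 8 N down at the lid's hole shuts it fully; let go, it springs back open to about 0.05 rad, where the holes still line up for the pin.
- lid_hole (a point): Centre of the through hole (14 mm diameter) in the lid, on the lid's outer (upper) face, 130 mm from the hinge axis. Lid: aluminium plate 90 mm wide along the hinge, 12 mm thick, its free edge 151 mm from the hinge axis, its underside in the plane of the hinge axis. With the lid shut its outer face is 52 mm above the desk. The point's frame turns with the lid: z is normal to the outer face, y points to the hinge.
- lid_face (a point): Point on the middle of the lid's outer face, 100 mm from the hinge axis: a good place to push the lid down. Same frame directions as lid_hole.
- plunger (a joint): How far the pump plunger is pressed, in m: 0 = up, 0.012 = on its stop. Spring return, about 2 N to start it and 7 N at the stop.
- plunger_top (a point): Centre of the top of the plunger's black round head (28 mm diameter, 8 mm thick), 85 mm above the desk when up, at jig (-125, 0) mm; it moves straight down.
- wall_part: The grey model house wall, a flat plate 72 x 52 x 6 mm with small windows, loose in the jig's nest; origin at the centre of its underside. It is already in place.
- stand: Wooden pin stand, fixed, 130 x 50 x 50 mm, with two vertical holes (13 mm diameter) 36 mm either side of its middle along its long (x) axis; origin at desk level under its middle. The locking pin stands in one hole, the awl in the other; which is which varies.
- pin: The steel locking pin, upright in the stand: round grip 18 mm diameter and 40 mm tall, on a collar 28 mm diameter and 6 mm thick, on a shank 10 mm diameter and 45 mm long with a tapered tip. Origin at the centre of the collar's underside (level with the stand's top, 50 mm above the desk, at the start), z up along the pin: the grip lies from z = 6 to 46 mm. About 0.12 kg.
- pin_tip (a point): Tip of the pin's shank, 45 mm below the pin's origin.
- awl: An awl with a wooden T-shaped handle 32 mm tall and a thin shank, no collar, in the other hole of the stand; not used, leave it there. Origin at the underside of the handle.
- mug: White mug, 90 mm tall; not used.
- handset_a: Black handheld controller lying flat, 55 x 150 mm; not used.
- handset_b: Another such controller; not used.
- house: Finished model house, 90 x 70 mm, about 100 mm tall; not used, leave it.
- jar: Small paint jar, 55 mm tall; not used.
- screwdriver: Screwdriver lying on the desk; not used.
- wagon: Model goods wagon, 120 mm long, 41 mm tall; not used.
Not all that is in view belongs to the job. What is shaped like the pin but blue is not meant.

How it is judged:
On the way, in this order (a step that is already met when the one before it is completed fails the run):
1. the pump plunger is pressed to its stop with the lid open (value of joint plunger above 0.0105 m and value of joint lid above 0.4 rad), for 0.1 s.
2. the plunger has sprung back and the lid is down on the part (value of joint plunger below 0.003 m and value of joint lid below 0.09 rad), for 0.2 s.
3. the pin's shank is through the lid and in the base hole (horizontal distance between pin_tip and jig_hole below 0.006 m and z of pin_tip in the frame of jig_hole below -0.012 m), for 0.1 s.
At the end, for the whole second after the job is handed in: Lid held within 0.018 rad of shut by the pin alone: pin upright (0.12 rad) through lid and base (tip 28 mm or more below the base top, 6 mm of the hole's axis), collar within 3 mm of the lid, pressing it over 4 N, fingers on the pin over 3 N, robot off the jig; plunger up, part in its nest (value of joint lid below 0.018 rad and horizontal distance between pin_tip and jig_hole below 0.006 m and z of pin_tip in the frame of jig_hole below -0.028 m and z of pin in the frame of lid_hole below 0.003 m and angle between pin's own z axis and vertical below 0.12 rad and contact force between pin and jig above 4 N and contact force between the fingers and pin above 3 N and contact force between the arm and jig below 1 N and value of joint plunger below 0.003 m and z of wall_part in the frame of jig below 0.036 m and horizontal distance between wall_part and jig below 0.014 m); the arm keeps its last pose, push and grip.
It fails at once if the awl was taken out or another thing on the desk was shifted by more than 30 mm (distance of any of awl, mug, handset_a, handset_b, house, jar, screwdriver, wagon from where it was at the start of the episode above 0.03 m).
It also fails if it takes over 59 s, if anything falls off the work surface, if the arm or the gripper's body presses on something with over 40 N, if the wrist force passes 120 N, or if a joint passes its speed limit or range.

## Working session

There is one attempt and no reset: what is moved stays moved. The work goes in short steps, Python scripts to look and compute and a tool call to move; the robot and the scene stay as the last step left them, time stands still between calls to the robot, and variables do not carry over. Pictures are saved under pics/ and viewed, at most 10 in all, crops included, and the job is handed in when it is done.

Besides the shell and the picture viewer there is one more tool, called after "Call:" in YAML: its name, and indented under it one key for each argument. play_rows: Moves the arm, as the interface text tells. Its arguments: {"type":"object","properties":{"deltas":{"type":"array"},"newtons":{"type":"number"}},"required":["deltas"]}

```bash
mkdir -p pics && cat > h.py <<'E'
from workcell import *
import numpy as np, cv2
from scipy.spatial.transform import Rotation as R
def ray(c,u,v):
    f=240/np.tan(np.radians(c["fovy"])/2)
    d=np.array([(u-c["cx"])/f,(v-c["cy"])/f]); s=d.copy()
    for _ in range(30): s=d/(1+c["k1"]*(s@s))
    r=np.array(c["rotation"],float)
    if r.shape!=(3,3): r=R.from_euler("xyz",r).as_matrix()
    return np.array(c["xyz"]), r@np.array([s[0],s[1],1.])
def atz(c,u,v,z):
    o,d=ray(c,u,v); return o+d*(z-o[2])/d[2]
def proj(c,p):
    f=240/np.tan(np.radians(c["fovy"])/2)
    r=np.array(c["rotation"],float)
    if r.shape!=(3,3): r=R.from_euler("xyz",r).as_matrix()
    q=r.T@(np.array(p)-np.array(c["xyz"])); s=q[:2]/q[2]; s=s*(1+c["k1"]*(s@s))
    return s*f+[c["cx"],c["cy"]]
def rel(p,rotm=None):
    "row numbers (shift, turn) from current measured pose to world p / rotation"
    s=observe(); T=R.from_euler("xyz",s["tool_rot"])
    d=T.inv().apply(np.array(p)-s["position"])/0.5
    w=(T.inv()*R.from_matrix(rotm)).as_rotvec()/np.radians(120) if rotm is not None else np.zeros(3)
    return np.round(d,4),np.round(w,4)
def save(n,f): cv2.imwrite(f"pics/{f}.png",cv2.cvtColor(grab_frame(n),cv2.COLOR_RGB2BGR))
E
python3 - <<'E'
from h import *
print(observe())
for n in("scene","top","wrist"):
    save(n,n+"0"); print(n,get_calibration(n))
E
```

```text
{'clock': 0.0, 'qpos': array([ 1.02980861,  0.52200187, -0.03635314,  1.59999747,  0.02117831,
        1.02108369, -0.1128013 ]), 'qd': array([ 8.21243029e-05, -7.54682557e-04,  4.26541952e-04,  3.66545241e-04,
       -5.65887807e-04,  3.67255647e-04, -1.13174885e-03]), 'joint_efforts': array([ 2.17613183e-05, -9.27091742e+01,  1.97985873e+00, -3.69934523e+01,
        1.79026800e-02,  8.06533964e-03,  3.71034480e-05]), 'position': array([ 0.2833297 , -0.5567199 ,  0.23073677]), 'tool_rot': array([-3.14048705e+00,  4.70906929e-05,  4.70787257e-01]), 'force': array([-0.24236879,  0.5306234 , -0.41046996]), 'moment': array([ 0.00932719,  0.01325829, -0.02338485]), 'finger_force': 0.0, 'grip_width': 0.08544822837560007}
scene {'fovy': 54.071374553944686, 'cx': 313.47701710279034, 'cy': 242.77827359246248, 'k1': -0.03332029554524072, 'xyz': array([ 1.10615572, -0.21322487,  0.80937259]), 'rotation': array([-2.4693505 , -0.00534056,  1.12747859])}
top {'fovy': 44.44653361023701, 'cx': 315.57586915481176, 'cy': 225.3136138668229, 'k1': -0.19076778447543416, 'xyz': array([0.32642193, 0.01185321, 1.30538039]), 'rotation': array([-2.9357249 ,  0.00321595, -1.5595861 ])}
wrist {'fovy': 67.51596106247625, 'cx': 319.91476354394825, 'cy': 236.18685229542058, 'k1': 0.023314545712128192, 'xyz': array([ 0.34331887, -0.52530495,  0.37352048]), 'rotation': array([ 2.87203715e+00,  4.28244126e-05, -1.09884316e+00])}
```

View pics/top0.png

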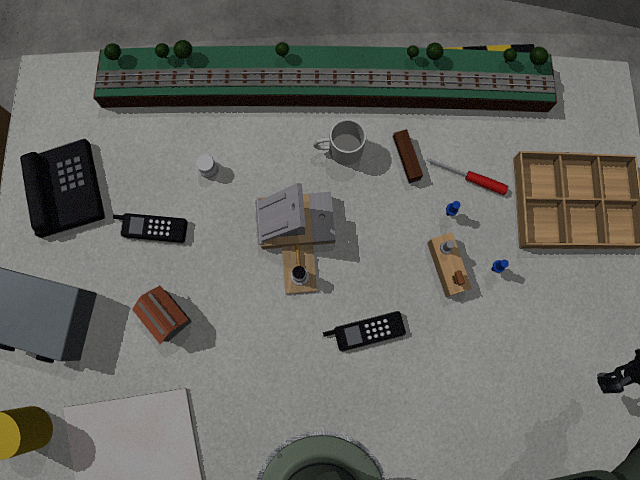

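View pics/scene0.png

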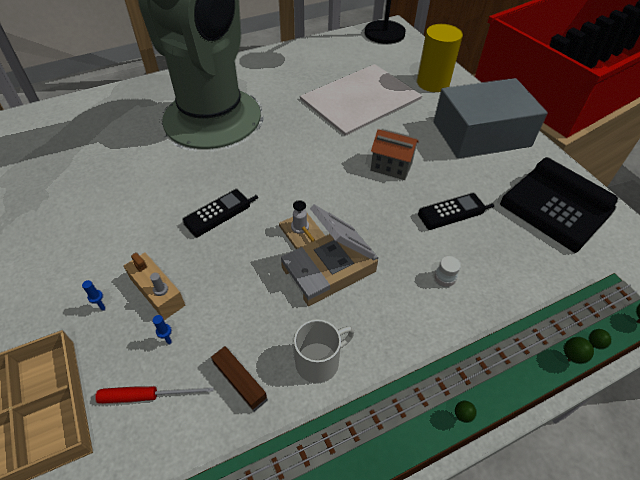

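The top view shows the jig around (300,225) with the hinge on the left, the plunger head near (299,273), the stand around (450,265) with the pin at (448,246) and the awl at (459,278). The scene view has the pin at (158,284) and the plunger at (299,210). I'll enlarge both.

```bash
python3 - <<'E'
import cv2,numpy as np
t=cv2.imread("pics/top0.png");s=cv2.imread("pics/scene0.png")
a=cv2.resize(t[175:305,245:345],(461,600),interpolation=cv2.INTER_CUBIC)   # x4.61
b=cv2.resize(t[225:305,420:475],(338,492),interpolation=cv2.INTER_CUBIC)  # 6.15
o=np.zeros((600,800,3),np.uint8);o[:,:461]=a;o[:492,462:]=b
cv2.imwrite("pics/c1.png",o)
a=cv2.resize(s[190:310,270:390],(600,600),interpolation=cv2.INTER_CUBIC) # x5
b=cv2.resize(s[240:330,115:195],None,fx=2.5,fy=2.5,interpolation=cv2.INTER_CUBIC)
o=np.zeros((600,800,3),np.uint8);o[:,:600]=a;o[:225,600:]=b
cv2.imwrite("pics/c2.png",o)
E
```

```text
(no output)
```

View pics/c1.png

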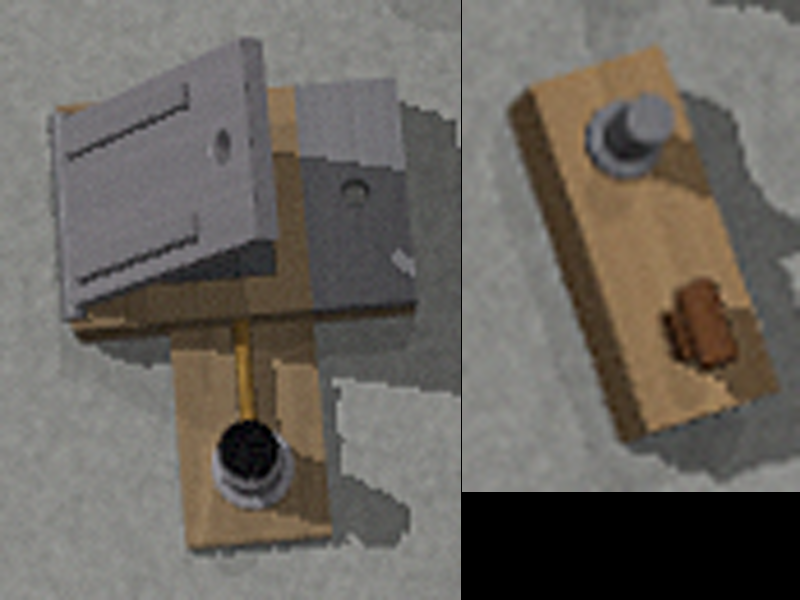

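View pics/c2.png

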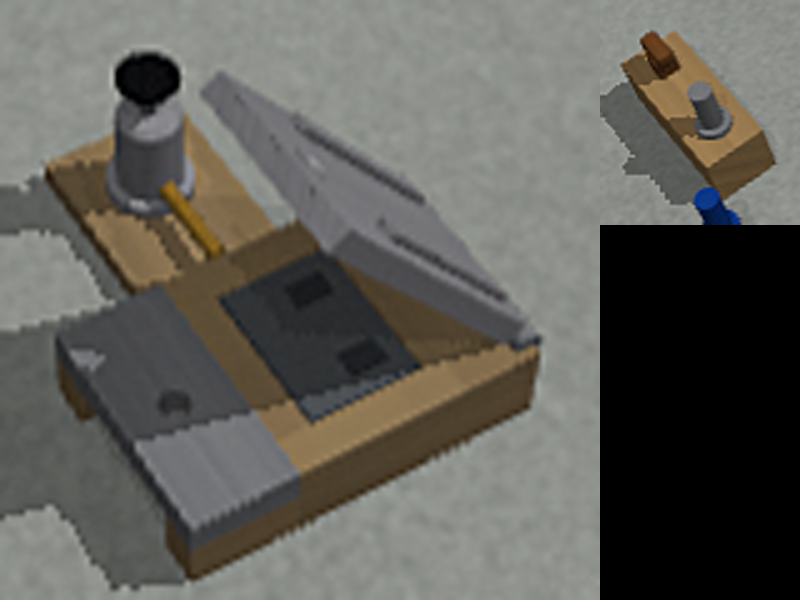

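```bash
python3 - <<'E'
from h import *
T=get_calibration("top");S=get_calibration("scene")
c1=lambda x,y:((x+.5)/4.61-.5+245,(y+.5)/4.615-.5+175)
b1=lambda x,y:((x-462+.5)/6.15-.5+420,(y+.5)/6.15-.5+225)
c2=lambda x,y:((x+.5)/5-.5+270,(y+.5)/5-.5+190)
b2=lambda x,y:((x-600+.5)/2.5-.5+115,(y+.5)/2.5-.5+240)
def p(n,c,uv,z): print(n,np.round(atz(c,*uv,z)*1000,1)[:2])
p("hole T",T,c1(355,192),.04);p("hole S",S,c2(175,403),.04)
p("plng T",T,c1(248,450),.085);p("plng S",S,c2(147,78),.085)
p("base +x-y T",T,c1(395,79),.04);p("base -x-y T",T,c1(415,303),.04)
p("base +x-y S",S,c2(195,528),.04);p("base -x-y S",S,c2(57,337),.04)
p("base +x+y S",S,c2(540,345),.04)
for n,z,ty in(("pin top",.096,None),):
    p(n+" T",T,b1(650,118),z);p(n+" S",S,b2(700,90),z)
p("collar T",T,b1(624,137),.056);p("collar S",S,b2(712,120),.056)
p("awl T",T,b1(705,320),.082)
for n,q in(("a",(529,92)),("b",(660,45)),("c",(778,388)),("d",(622,441))): p("stand "+n,T,b1(*q),.05)
# lid hole: triangulate
def tri(a,b):
    o1,d1=ray(T,*a);o2,d2=ray(S,*b)
    A=np.c_[d1,-d2];k=np.linalg.lstsq(A,o2-o1,rcond=None)[0]
    x,y=o1+d1*k[0],o2+d2*k[1];return np.round((x+y)*500,1),np.linalg.norm(x-y)*1000
print("lid hole",tri(c1(222,146),c2(313,160)))
print("lid corner +x free",tri(c1(242,38),c2(350,233)))
print("lid corner -x free",tri(c1(257,242),c2(222,72)))
E
```

```text
hole T [611.3   5.8]
hole S [610.5   7.1]
plng T [480.9  53.4]
plng S [482.9  53.3]
base +x-y T [667.4 -13.1]
base -x-y T [557.6 -23.2]
base +x-y S [667.  -10.5]
base -x-y S [560.1 -22.8]
base +x+y S [647.6 153.8]
pin top T [ 542.1 -265.8]
pin top S [ 540.7 -263.8]
collar T [ 542.4 -265.4]
collar S [ 540.3 -264.9]
awl T [ 474.2 -286.1]
stand a [ 559.4 -232.8]
stand b [ 576.9 -280.9]
stand c [ 454.  -319.6]
stand d [ 435.3 -263. ]
lid hole (array([605.9,  65.5, 154.2]), np.float64(1.7517846798677128))
lid corner +x free (array([651.4,  56.9, 166.5]), np.float64(1.2425394719057037))
lid corner -x free (array([561. ,  49.3, 165.5]), np.float64(2.1971255900944433))
```

```bash
cat >> h.py <<'E'
down=lambda yaw: R.from_euler("xyz",[np.pi,0,yaw]).as_matrix()
YJ=0.10; O=np.array([.6055,.0661,0])
jig=lambda x,y,z: O+R.from_euler("z",YJ).apply([x,y,z])
E
python3 - <<'E'
from h import *
p=jig(-125,0,0) if 0 else jig(-.125,0,.15); print(p,rel(p,down(1.67)))
print(rel([.41,-.2,.22],down(1.1)))
E
```

```text
[0.48112448 0.05362082 0.15      ] (array([ 0.9063, -0.9085,  0.1625]), array([-4.000e-04, -2.000e-04, -5.726e-01]))
(array([ 0.5494, -0.5211,  0.0222]), array([-4.000e-04, -1.000e-04, -3.004e-01]))
```

Call:
play_rows:
  deltas:
    - [0.03,-0.03,0,0,0,-0.02,1]
    - [0.08,-0.08,0,0,0,-0.05,1]
    - [0.14,-0.14,0,0,0,-0.09,1]
    - [0.2,-0.2,0,0,0,-0.13,1]
    - [0.26,-0.26,0,0,0,-0.17,1]
    - [0.32,-0.32,0,0,0,-0.21,1]
    - [0.38,-0.38,0,0,0,-0.25,1]
    - [0.44,-0.44,0,0,0,-0.29,1]
    - [0.5,-0.5,0,0,0,-0.33,1]
    - [0.56,-0.56,0,0,0,-0.36,1]
  newtons: 60

```text
clock: 1.15
position: [0.4062, -0.1789, 0.2314]
tool_rot: [3.141, 0.0, 1.228]
force: [-0.2, -0.3, -0.3]
grip_width: -0.0005
finger_force: 0.0
```

```bash
python3 - <<'E'
from h import *
print(observe()["position"],rel(jig(-.125,0,.12),down(1.67)))
E
```

```text
[ 0.40615528 -0.1788711   0.23136594] (array([ 0.4884, -0.0151,  0.2227]), array([ 1.000e-04,  1.000e-04, -2.111e-01]))
```

Call:
play_rows:
  deltas:
    - [0.06,0,0,0,0,-0.03,1]
    - [0.12,0,0,0,0,-0.06,1]
    - [0.18,0,0,0,0,-0.09,1]
    - [0.24,-0.01,0,0,0,-0.12,1]
    - [0.31,-0.01,0.01,0,0,-0.15,1]
    - [0.37,-0.015,0.03,0,0,-0.18,1]
    - [0.43,-0.015,0.07,0,0,-0.2,1]
    - [0.47,-0.015,0.12,0,0,-0.21,1]
    - [0.485,-0.015,0.17,0,0,-0.21,1]
    - [0.487,-0.015,0.2,0,0,-0.21,1]

```text
clock: 2.15
position: [0.4811, 0.0524, 0.1295]
tool_rot: [-3.14, -0.001, 1.666]
force: [-0.3, -0.8, 1.2]
grip_width: 0.0002
finger_force: 0.0
```

```bash
python3 - <<'E'
from h import *
save("wrist","w1"); T=get_calibration("wrist")
print(observe()["position"],rel(jig(-.125,0,.085),down(1.67)))
for z,p in ((.085,(-.125,0)),(.04,(0,-.06))): print(proj(T,jig(*p,z)))
E
```

```text
[0.48025205 0.05174575 0.1280869 ] (array([0.0035, 0.0024, 0.0862]), array([-0.0018, -0.0002, -0.0019]))
[322.10583482 263.02304315]
[498.67967736 321.13392447]
```

View pics/w1.png

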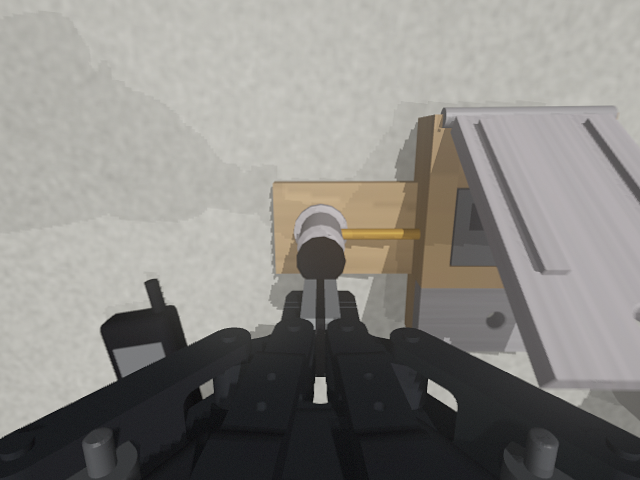

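The wrist picture shows the plunger head at (320,258) and the base hole at (496,320), both within about 2–3 mm of where I predicted them. Next I press the plunger.

Call:
play_rows:
  deltas:
    - [0.004,0.002,0.03,0,0,0,1]
    - [0.004,0.002,0.06,0,0,0,1]
    - [0.004,0.002,0.075,0,0,0,1]
    - [0.004,0.002,0.085,0,0,0,1]
    - [0.004,0.002,0.093,0,0,0,1]
    - [0.004,0.002,0.1,0,0,0,1]
    - [0.004,0.002,0.106,0,0,0,1]
    - [0.004,0.002,0.11,0,0,0,1]
    - [0.004,0.002,0.11,0,0,0,1]

```text
clock: 3.1
position: [0.4825, 0.0531, 0.0764]
tool_rot: [3.141, 0.0, 1.664]
force: [-0.3, -1.7, 5.0]
grip_width: -0.0
finger_force: 2.7
```

Call:
play_rows:
  deltas:
    - [0,0,0.004,0,0,0,1]
    - [0,0,0.008,0,0,0,1]
    - [0,0,0.012,0,0,0,1]
    - [0,0,0.014,0,0,0,1]
    - [0,0,0.014,0,0,0,1]
    - [0,0,0.014,0,0,0,1]

```text
clock: 3.7
position: [0.4829, 0.0532, 0.072]
tool_rot: [3.139, 0.002, 1.664]
force: [-19.2, -4.7, 75.3]
grip_width: 0.0002
finger_force: 37.8
```

Call:
play_rows:
  deltas:
    - [0,0,-0.02,0,0,0,1]
    - [0,0,-0.08,0,0,0,1]
    - [0,0,-0.16,0,0,0,1]
    - [0,0,-0.24,0,0,0,1]
    - [0,0.06,-0.28,0,0,0,1]
    - [0,0.13,-0.28,0,0,0,1]
    - [0,0.2,-0.28,0,0,0,1]
    - [0,0.24,-0.28,0,0,0,1]
    - [0,0.25,-0.28,0,0,0,1]

```text
clock: 4.6
position: [0.6082, 0.0652, 0.2088]
tool_rot: [3.142, -0.001, 1.664]
force: [-1.1, -0.0, -0.8]
grip_width: 0.0001
finger_force: 0.0
```

```bash
python3 - <<'E'
from h import *
save("top","t2")
for a in(.95,.8,.6,.4,.2,.05,.02):
    print(a,rel(jig(0,.07-.1*np.cos(a)+.012*np.sin(a),.04+.1*np.sin(a)+.012*np.cos(a)),down(1.67))[0])
print(observe()["position"],observe()["force"])
E
```

```text
0.95 [ 0.0452 -0.0044  0.1609]
0.8 [ 0.0199 -0.0043  0.1773]
0.6 [-0.0095 -0.0041  0.2048]
0.4 [-0.0329 -0.0039  0.2375]
0.2 [-0.0493 -0.0038  0.2742]
0.05 [-0.0566 -0.0038  0.3035]
0.02 [-0.0575 -0.0038  0.3095]
[0.60771009 0.06522813 0.20875651] [-0.28294094  0.07348427  0.04778281]
```

Call:
play_rows:
  deltas:
    - [0.04,-0.004,0.03,0,0,0,1]
    - [0.045,-0.004,0.09,0,0,0,1]
    - [0.045,-0.004,0.13,0,0,0,1]
    - [0.04,-0.004,0.16,0,0,0,1]
    - [0.02,-0.004,0.177,0,0,0,1]
    - [0.005,-0.004,0.191,0,0,0,1]
    - [-0.01,-0.004,0.205,0,0,0,1]
    - [-0.022,-0.004,0.221,0,0,0,1]
    - [-0.033,-0.004,0.237,0,0,0,1]
    - [-0.042,-0.004,0.255,0,0,0,1]

```text
clock: 5.65
position: [0.607, 0.0432, 0.0814]
tool_rot: [3.141, 0.0, 1.664]
force: [0.3, -1.2, 0.4]
grip_width: 0.0003
finger_force: 0.2
```

Call:
play_rows:
  deltas:
    - [-0.004,0,0.01,0,0,0,1]
    - [-0.008,0,0.02,0,0,0,1]
    - [-0.011,0,0.03,0,0,0,1]
    - [-0.013,0,0.04,0,0,0,1]
    - [-0.014,0,0.045,0,0,0,1]
    - [-0.015,0,0.05,0,0,0,1]
    - [-0.015,0,0.05,0,0,0,1]

```text
clock: 6.35
position: [0.6075, 0.0365, 0.0566]
tool_rot: [-3.142, -0.0, 1.665]
force: [-0.6, 0.3, 0.3]
grip_width: -0.0
finger_force: 0.2
```

Call:
play_rows:
  deltas:
    - [0,0,0.003,0,0,0,1]
    - [0,0,0.005,0,0,0,1]
    - [0,0,0.006,0,0,0,1]
    - [0,0,0.006,0,0,0,1]

```text
clock: 6.75
position: [0.6076, 0.0362, 0.0539]
tool_rot: [3.141, 0.0, 1.664]
force: [-1.0, -1.8, 3.9]
grip_width: -0.0
finger_force: 1.9
```

```bash
python3 - <<'E'
from h import *
s=observe();print(s["position"],s["force"])
I=cv2.cvtColor(grab_frame("scene"),cv2.COLOR_RGB2BGR)
J=cv2.cvtColor(grab_frame("top"),cv2.COLOR_RGB2BGR)
o=np.zeros((480,800,3),np.uint8)
o[:,:400]=cv2.resize(I[180:324,265:385],(400,480));o[:,400:]=cv2.resize(J[160:304,240:360],(400,480))
cv2.imwrite("pics/lid.png",o)
E
```

```text
[0.6075604  0.03615937 0.05392835] [-0.96923712 -1.75089092  3.87234626]
```

View pics/lid.png

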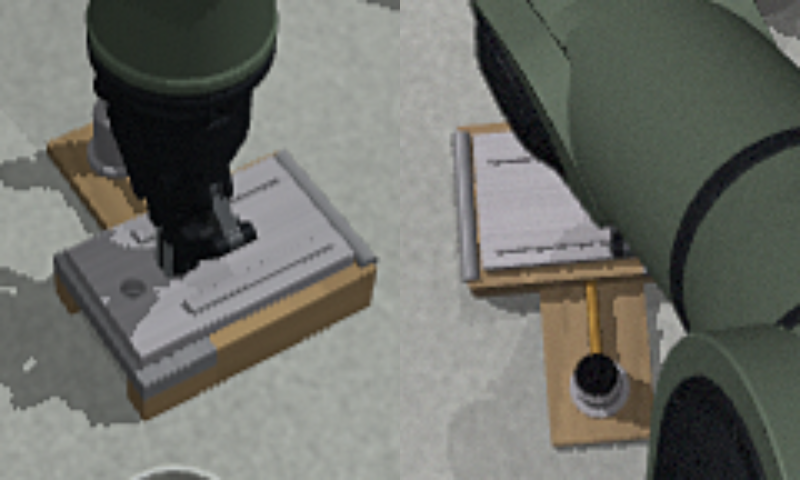

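The lid is down on the part and the plunger is back up. Next I move to the pin.

```bash
python3 - <<'E'
from h import *
print(rel([.5415,-.265,.18],down(.30)))
E
```

```text
(array([-0.5874, -0.1879, -0.2521]), array([1.000e-04, 1.000e-04, 6.515e-01]))
```

Call:
play_rows:
  deltas:
    - [0,0,-0.06,0,0,0,1]
    - [0,0,-0.14,0,0,0,1]
    - [-0.03,-0.01,-0.2,0,0,0.05,0.5]
    - [-0.1,-0.03,-0.25,0,0,0.12,0]
    - [-0.17,-0.055,-0.252,0,0,0.19,0]
    - [-0.24,-0.08,-0.252,0,0,0.26,0]
    - [-0.32,-0.1,-0.252,0,0,0.33,0]
    - [-0.4,-0.13,-0.252,0,0,0.4,0]
    - [-0.48,-0.155,-0.252,0,0,0.47,0]
    - [-0.54,-0.175,-0.252,0,0,0.54,0]

```text
clock: 7.85
position: [0.5448, -0.2433, 0.1798]
tool_rot: [3.141, 0.0, 0.526]
force: [0.1, -1.2, -0.2]
grip_width: 0.0854
finger_force: 0.0
```

```bash
python3 - <<'E'
from h import *
print(rel([.5415,-.265,.18],down(.30)), observe()["position"])
E
```

```text
(array([-0.0275,  0.0342, -0.0003]), array([0.0003, 0.    , 0.1079])) [ 0.54479855 -0.24333549  0.17981731]
```

Call:
play_rows:
  deltas:
    - [-0.014,0.017,0,0,0,0.06,0]
    - [-0.0275,0.034,0,0,0,0.108,0]
    - [-0.0275,0.034,0,0,0,0.108,0]
    - [-0.0275,0.034,0,0,0,0.108,0]

```text
clock: 8.25
position: [0.5426, -0.2616, 0.1797]
tool_rot: [-3.141, -0.0, 0.311]
force: [-0.3, -0.1, -0.6]
grip_width: 0.0856
finger_force: 0.0
```

```bash
python3 - <<'E'
from h import *
c=get_calibration("wrist");save("wrist","w3")
print(observe()["position"],proj(c,[.5415,-.265,.096]),proj(c,[.5415,-.265,.056]))
E
```

```text
[ 0.54271258 -0.26135246  0.17967956] [325.46115245 246.72224761] [324.66929855 231.36384065]
```

View pics/w3.png

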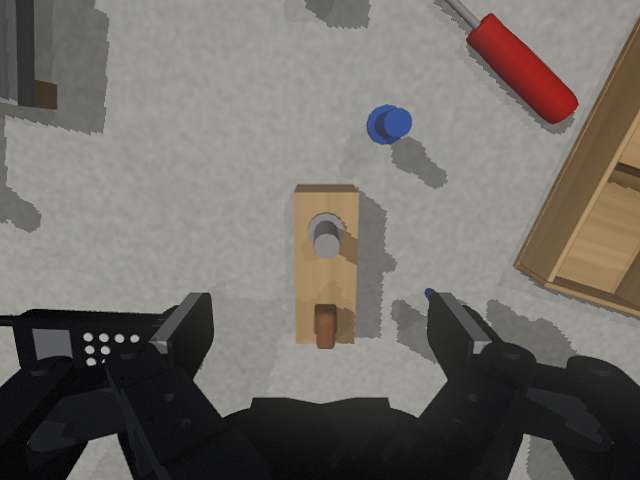

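The pin top is at (327,245) and its collar at (326,230), within about 1 mm of my estimate. A blue decoy shows at (429,293), so I descend half-closed.

```bash
python3 - <<'E'
from h import *
c=get_calibration("top")
for p in((503,265),(496,271),(454,208)): print(atz(c,*p,.08),atz(c,*p,.03))
print(rel([.5427,-.2657,.063],down(.30)))
E
```

```text
[ 0.49957333 -0.38412158  0.08      ] [ 0.50663854 -0.4002788   0.03      ]
[ 0.48659567 -0.36796486  0.08      ] [ 0.49313135 -0.38346282  0.03      ]
[ 0.62373244 -0.28079405  0.08      ] [ 0.63586379 -0.29273513  0.03      ]
(array([-0.0027,  0.0084,  0.2334]), array([-0.0002, -0.0001,  0.0054]))
```

Call:
play_rows:
  deltas:
    - [0,0.005,0,0,0,0.005,0.5]
    - [-0.002,0.006,0.03,0,0,0.005,0.5]
    - [-0.002,0.006,0.09,0,0,0.005,0.5]
    - [-0.002,0.006,0.15,0,0,0.005,0.5]
    - [-0.002,0.006,0.2,0,0,0.005,0.5]
    - [-0.002,0.006,0.23,0,0,0.005,0.5]
    - [-0.002,0.006,0.233,0,0,0.005,0.5]
    - [-0.002,0.006,0.233,0,0,0.005,0.5]

```text
clock: 9.1
position: [0.5428, -0.2654, 0.0638]
tool_rot: [3.141, -0.0, 0.297]
force: [1.0, 0.6, 1.8]
grip_width: 0.0428
finger_force: 0.0
```

```bash
python3 - <<'E'
from h import *
print(rel([.5427,-.2657,.063],down(.30)),observe()["position"])
E
```

```text
(array([-0.0004,  0.0005,  0.0016]), array([ 0.0001, -0.0002, -0.0013])) [ 0.54280316 -0.26539933  0.06380509]
```

Now I close the gripper firmly.

Call:
play_rows:
  deltas:
    - [0,0,0,0,0,0,0.7]
    - [0,0,0,0,0,0,0.85]
    - [0,0,0,0,0,0,1]
    - [0,0,0,0,0,0,1]
    - [0,0,0,0,0,0,1]
    - [0,0,0,0,0,0,1]
  newtons: 80

```text
clock: 9.7
position: [0.5431, -0.2658, 0.0646]
tool_rot: [3.14, -0.001, 0.297]
force: [-0.5, 1.3, 7.5]
grip_width: 0.0148
finger_force: 77.8
```

Call:
play_rows:
  deltas:
    - [0,0,-0.01,0,0,0,1]
    - [0,0,-0.03,0,0,0,1]
    - [0,0,-0.06,0,0,0,1]
    - [0,0,-0.1,0,0,0,1]
    - [0,0,-0.15,0,0,0,1]
    - [0,0,-0.2,0,0,0,1]
    - [0,0,-0.23,0,0,0,1]
    - [0,0,-0.23,0,0,0,1]

```text
clock: 10.5
position: [0.5435, -0.266, 0.1816]
tool_rot: [3.139, -0.003, 0.297]
force: [0.6, 0.0, -0.6]
grip_width: 0.0152
finger_force: 78.0
```

```bash
python3 - <<'E'
from h import *
s=observe();print(s["position"],s["tool_rot"],s["force"],s["grip_width"],s["finger_force"])
I=cv2.cvtColor(grab_frame("scene"),cv2.COLOR_RGB2BGR); c=get_calibration("scene")
tcp=s["position"]
for dz in(-.0,-.0135,-.0585): print(dz,(proj(c,tcp+[0,0,dz])-[90,180])*5)
print("jig hole, lid hole mouth", proj(c,jig(0,-.06,.04)), proj(c,jig(0,-.0594,.0585)))
cv2.imwrite("pics/p4.png",np.hstack([cv2.resize(I[180:300,90:190],(500,600)),cv2.resize(I[200:320,275:335],(300,600))]))
print(rel(jig(0,-.06,tcp[2]),down(.30)))
E
```

```text
[ 0.54345889 -0.26596358  0.1816087 ] [ 3.13876289 -0.0033789   0.29669493] [ 0.57408979  0.04669238 -0.57661997] 0.015199688716185952 78.01467061042786
-0.0 [253.76819935 343.30718847]
-0.0135 [264.82903114 367.43343296]
-0.0585 [299.74651643 443.48839695]
jig hole, lid hole mouth [304.51358685 270.69309351] [304.6862443  265.14317959]
(array([ 0.2905, -0.4802, -0.0035]), array([ 0.0007, -0.0009, -0.0015]))
```

View pics/p4.png

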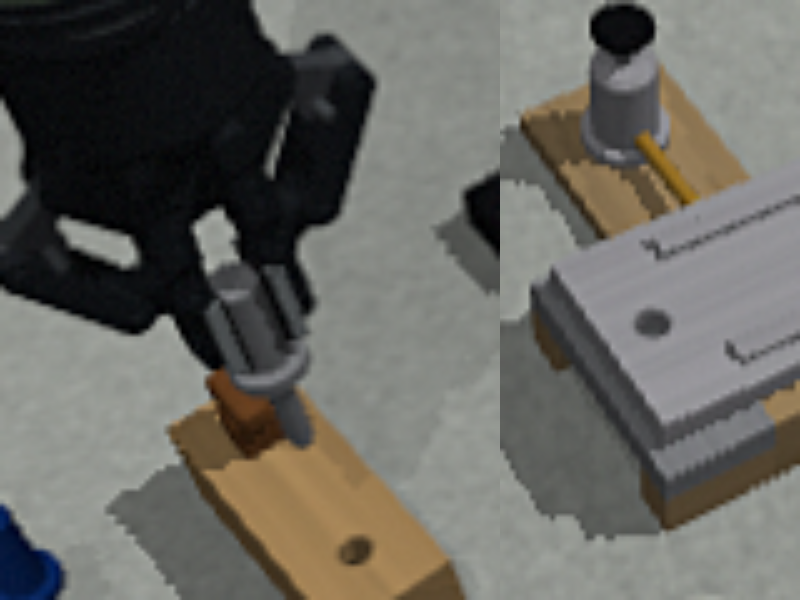

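The pin is held upright with its tip at crop (299,440), where I predicted it. The lid hole is at crop (653,323), about 1 px from my prediction. Next I carry the pin to just above the hole.

Call:
play_rows:
  deltas:
    - [0.015,-0.025,-0.003,0,0,0,1]
    - [0.05,-0.08,-0.003,0,0,0,1]
    - [0.09,-0.15,-0.003,0,0,0,1]
    - [0.135,-0.22,-0.003,0,0,0,1]
    - [0.18,-0.295,-0.003,0,0,0,1]
    - [0.22,-0.365,0,0,0,0,1]
    - [0.26,-0.425,0.02,0,0,0,1]
    - [0.285,-0.465,0.05,0,0,0,1]
    - [0.29,-0.48,0.08,0,0,0,1]
    - [0.29,-0.48,0.085,0,0,0,1]

```text
clock: 11.55
position: [0.6094, 0.0082, 0.1334]
tool_rot: [-3.14, 0.004, 0.299]
force: [0.4, -0.2, -1.3]
grip_width: 0.0152
finger_force: 78.1
```

Call:
play_rows:
  deltas:
    - [0,0,0,0,0,0,1]
    - [0,0,0,0,0,0,1]
    - [0,0,0,0,0,0,1]

```text
clock: 11.85
position: [0.6111, 0.0054, 0.1365]
tool_rot: [3.141, -0.001, 0.295]
force: [-0.6, -0.9, -1.6]
grip_width: 0.0148
finger_force: 78.1
```

```bash
python3 - <<'E'
from h import *
s=observe();c=get_calibration("wrist");I=cv2.cvtColor(grab_frame("wrist"),cv2.COLOR_RGB2BGR)
S=get_calibration("scene");J=cv2.cvtColor(grab_frame("scene"),cv2.COLOR_RGB2BGR)
t=s["position"];print(t,s["tool_rot"])
print("lid hole S",atz(S,305.6-.4,264.6-.4,.0585))
tip=t-[0,0,.0596]
print("wrist: tip",(proj(c,tip)-[240,150])*3.125,"hole",(proj(c,jig(0,-.0592,.0585))-[240,150])*3.125)
print("scene: tip",(proj(S,tip)-[275,200])*6.25+[500,0],"hole",(proj(S,jig(0,-.0592,.0585))-[275,200])*6.25+[500,0])
cv2.imwrite("pics/w5.png",np.hstack([cv2.resize(I[150:310,240:400],(500,500)),cv2.resize(J[200:280,275:323],(300,500))]))
E
```

```text
[0.61105834 0.00535838 0.13646973] [ 3.14109011e+00 -7.14253205e-04  2.95444040e-01]
lid hole S [0.60978282 0.00886939 0.0585    ]
wrist: tip [253.64023598 329.057524  ] hole [245.19479989 296.68917083]
scene: tip [679.67679049 373.35283162] hole [686.08705128 406.87975679]
```

View pics/w5.png

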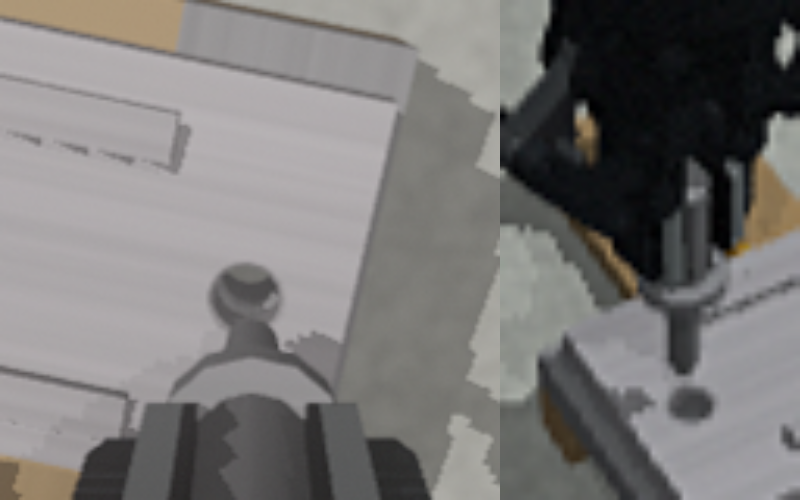

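The wrist crop shows the hole at (245,295) and the tip near (252,322). The scene crop shows the tip at (684,370) and the hole at (691,405). Both match the predicted offsets to within 0.5 mm, so I insert the pin.

```bash
python3 - <<'E'
from h import *
print(rel(jig(0,-.0598,.08),down(.2955)))
E
```

```text
(array([ 0.0012, -0.0014,  0.1127]), array([ 0.0002, -0.0003,  0.0002]))
```

Call:
play_rows:
  deltas:
    - [0.001,-0.0015,0.005,0,0,0,1]
    - [0.001,-0.0015,0.015,0,0,0,1]
    - [0.001,-0.0015,0.03,0,0,0,1]
    - [0.001,-0.0015,0.04,0,0,0,1]
    - [0.001,-0.0015,0.05,0,0,0,1]
    - [0.001,-0.0015,0.055,0,0,0,1]
    - [0.001,-0.0015,0.055,0,0,0,1]

```text
clock: 12.65
position: [0.6109, 0.0073, 0.1078]
tool_rot: [-3.141, 0.001, 0.297]
force: [0.4, -0.9, -1.1]
grip_width: 0.0147
finger_force: 78.1
```

Call:
play_rows:
  deltas:
    - [0,0,0.005,0,0,0,1]
    - [0,0,0.01,0,0,0,1]
    - [0,0,0.015,0,0,0,1]
    - [0,0,0.02,0,0,0,1]
    - [0,0,0.025,0,0,0,1]
    - [0,0,0.025,0,0,0,1]

```text
clock: 13.25
position: [0.611, 0.0073, 0.0955]
tool_rot: [-3.142, 0.0, 0.297]
force: [0.6, -0.2, -1.2]
grip_width: 0.0151
finger_force: 78.1
```

Call:
play_rows:
  deltas:
    - [0,0,0.005,0,0,0,1]
    - [0,0,0.01,0,0,0,1]
    - [0,0,0.016,0,0,0,1]
    - [0,0,0.022,0,0,0,1]
    - [0,0,0.028,0,0,0,1]
    - [0,0,0.034,0,0,0,1]
    - [0,0,0.04,0,0,0,1]
    - [0,0,0.04,0,0,0,1]

```text
clock: 14.05
position: [0.6111, 0.0072, 0.0753]
tool_rot: [3.142, 0.0, 0.297]
force: [3.9, -2.3, -4.6]
grip_width: 0.0146
finger_force: 78.0
```

Call:
play_rows:
  deltas:
    - [0,0,0.002,0,0,0,1]
    - [0,0,0.004,0,0,0,1]
    - [0,0,0.006,0,0,0,1]
    - [0,0,0.008,0,0,0,1]
    - [0,0,0.01,0,0,0,1]
    - [0,0,0.01,0,0,0,1]
    - [0,0,0.01,0,0,0,1]

```text
clock: 14.75
position: [0.6112, 0.0072, 0.0708]
tool_rot: [3.141, -0.0, 0.297]
force: [3.3, -3.7, 0.9]
grip_width: 0.015
finger_force: 78.6
```

Call:
play_rows:
  deltas:
    - [0.0005,0.001,0.001,0,0,0,1]
    - [0.001,0.0015,0.002,0,0,0,1]
    - [0.001,0.0015,0.004,0,0,0,1]
    - [0.001,0.0015,0.005,0,0,0,1]
    - [0.001,0.0015,0.006,0,0,0,1]
    - [0.001,0.0015,0.006,0,0,0,1]
    - [0.001,0.0015,0.006,0,0,0,1]

```text
clock: 15.45
position: [0.6116, 0.0069, 0.0676]
tool_rot: [-3.141, 0.0, 0.297]
force: [-1.4, -0.0, 2.3]
grip_width: 0.0149
finger_force: 78.7
```

Call:
play_rows:
  deltas:
    - [0,0,0.001,0,0,0,1]
    - [0,0,0.002,0,0,0,1]
    - [0,0,0.003,0,0,0,1]
    - [0,0,0.003,0,0,0,1]
    - [0,0,0.003,0,0,0,1]

```text
clock: 15.95
position: [0.6117, 0.0068, 0.0666]
tool_rot: [-3.142, 0.0, 0.297]
force: [-5.0, -0.1, 9.2]
grip_width: 0.0151
finger_force: 79.8
```

Call:
play_rows:
  deltas:
    - [0,0,0.001,0,0,0,1]
    - [0,0,0.002,0,0,0,1]
    - [0,0,0.002,0,0,0,1]
    - [0,0,0.002,0,0,0,1]

```text
clock: 16.35
position: [0.6118, 0.0068, 0.0664]
tool_rot: [3.141, -0.0, 0.297]
force: [-8.3, -0.9, 21.9]
grip_width: 0.0149
finger_force: 81.3
```

Call:
play_rows:
  deltas:
    - [-0.0005,0,0,0,0,0,1]
    - [-0.0005,0,0,0,0,0,1]
    - [-0.0005,0,0,0,0,0,1]
    - [-0.0005,0,0,0,0,0,1]
    - [-0.0005,0,0,0,0,0,1]

```text
clock: 16.85
position: [0.6118, 0.0067, 0.0664]
tool_rot: [3.141, -0.001, 0.297]
force: [-8.0, -0.4, 23.1]
grip_width: 0.0152
finger_force: 81.1
```

```bash
python3 - <<'E'
from h import *
I=cv2.cvtColor(grab_frame("scene"),cv2.COLOR_RGB2BGR);J=cv2.cvtColor(grab_frame("wrist"),cv2.COLOR_RGB2BGR)
cv2.imwrite("pics/f.png",np.hstack([cv2.resize(I[180:330,265:385],(400,500)),cv2.resize(J[110:310,240:400],(400,500))]))
s=observe();print(s["position"],s["force"],s["finger_force"])
E
```

```text
[0.61180752 0.006755   0.06640971] [-7.26077696 -0.57153127 23.11075875] 81.09480142593384
```

View pics/f.png

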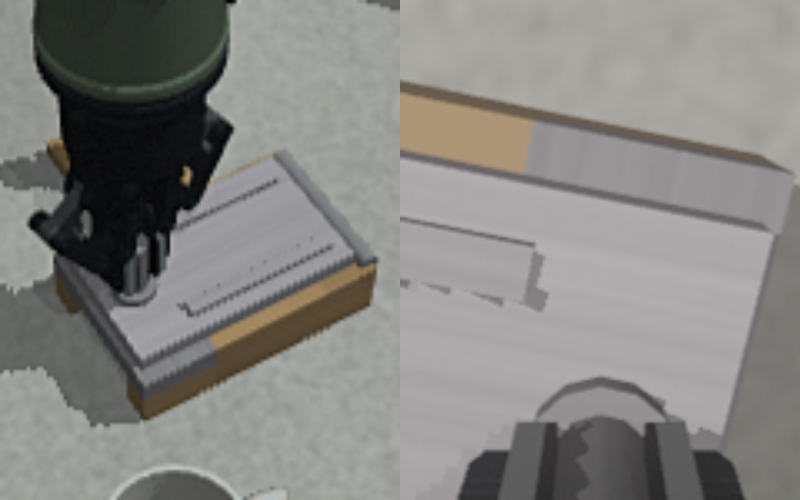

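The collar sits flat on the shut lid at crop (137,290), the push is a steady 23 N, and the grip force is 81 N. I'm handing the job in.

```bash
python3 -c "
from workcell import *
print(job_done())"
```

```text
the job is handed in; nothing more can be done
None
```

I handed the job in with the lid pressed shut by the held pin alone (about 23 N down, 81 N grip) after pumping the plunger and closing the lid in the required order; the hand-in returned no verdict, so I don't know how it was judged.

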